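# Close the bayonet cap of the tea caddy

### The job

Close the tea caddy on the worktop: take the metal cap from the cork coaster, set it on the caddy and turn it under a light push until its two lugs drop into the slots, then push it in against the spring, twist it clockwise (seen from above) to the stop and let go, so that it springs up into its notches and stays locked on, level. Be gentle, never lean hard on the caddy, and leave both mugs and the teaspoon where they are.

Things in the scene. Friction and masses are not known exactly. Their poses are not given: they have to be found in the camera images.
- cap: Loose metal bayonet cap, 0.08 to 0.14 kg, right way up on the coaster, any yaw; the same after half a turn. Origin: centre of its underside; z up; x along grip bar and lugs. A round plug 62 mm across from 0 to 15.8 mm up (lowest 2.5 mm chamfered), above it a flat lid 92 mm across from 15.8 to 19.8 mm.
- cap_grip (a point): Point on the cap's axis 40 mm above its underside, in the upright wooden grip bar on the lid: 50 mm long (cap's x), 14 mm wide (y), from 19.8 to 49.8 mm above the underside.
- cap_lug (a point): Tip of one of the cap's two opposite lugs, 39.5 mm from the axis along the cap's +x (the other along -x). Each lug is 9 mm wide and 4 mm thick, from 4 to 8 mm above the cap's underside.
- caddy: Round tin caddy, 94 mm across, fixed upright in a 124 mm square oak holder. Origin: centre of the underside, on the worktop; z up; rim 115 mm up. Its x axis points only roughly along the two slots: the slotted ring was set by hand and is turned up to 0.4 rad either way from it, unmeasured. Never press the cap on the caddy with more than 30 N.
- caddy_mouth (a point): Centre of the caddy's mouth, at rim height. Flush here lies a fixed steel ring, bore 66 mm, 6 mm thick, with two opposite through slots 13 mm wide, reaching the tin's wall. Off the slots the lugs rest on the ring, the plug 4 mm into the bore (cap's underside 4 mm below the rim); turned under a light push of 3 to 6 N they drop in.
- caddy_seat (a point): On the caddy's axis 11.5 mm below the rim: where the underside of the locked cap is. To twist, push the underside 14 to 15.8 mm below the rim (then the lid meets the ring). Only clockwise from above is free: 0.52 rad on from the slots the lugs are centred under 14 mm wide, 2.5 mm deep notches in the ring's underside; hard stop near 0.58 rad.
- coaster: Round cork coaster, fixed on the worktop, 110 mm in diameter, 6 mm thick, under the cap. Origin: centre of its underside.
- disc (a joint): Sprung rubber disc in the caddy's mouth: 0 at rest, its top 5 mm below the rim; negative as it is pushed down (m), to about -0.011. It pushes the plug up with 0.55 N per mm, about 6 N when the cap is fully in, so an untwisted cap rises out of the slots again.
- mug_a: Blue mug, 82 mm in diameter, 90 mm high, handle towards its +y, bystander beyond the work. Origin: centre of its underside.
- mug_b: Blue mug, same size, bystander on the right. Origin: centre of its underside.
- teaspoon: Steel teaspoon 140 mm long lying along its x, bystander on the left. Origin: under its middle.
There are look-alikes about, which are no part of the job. Several things have the shape of the coaster; the one meant has the colours described above.

How it is judged:
On the way, in this order (a step that is already met when the one before it is completed fails the run):
1. the cap is lifted off the coaster (z of cap in the frame of coaster above 0.03 m), for 0.1 s.
2. the cap is pushed in, its lugs below the ring (z of cap in the frame of caddy below 0.1018 m and horizontal distance between cap and caddy below 0.004 m), for 0.1 s.
At the end, for the whole second after the job is handed in: The cap is locked: released and at rest, level within 0.05 rad, within 4 mm of the caddy's axis, its origin 10 to 13 mm below the caddy's rim (sprung up into the notches at 11.5 mm; half twisted it stands at 14 mm, untwisted at 7 mm or less) (z of cap in the frame of caddy between 0.102 and 0.105 m and horizontal distance between cap and caddy below 0.004 m and angle between cap's own z axis and vertical below 0.05 rad and linear speed of cap below 0.01 m/s); the robot touches nothing.
It fails at once if the cap is pressed on the caddy with more than 30 N (contact force between cap and caddy above 30 N).
It fails at once if a mug or the teaspoon is moved more than 20 mm (distance of any of mug_a, mug_b, teaspoon from where it was at the start of the episode above 0.02 m).
It also fails if it takes over 72 s, if anything falls off the work surface, if the arm or the gripper's body presses on something with over 40 N, if the wrist force passes 120 N, or if a joint passes its speed limit or range.

### The arm

A 7-joint arm with a two-finger parallel gripper is mounted at the origin on the work surface. World frame = base frame: x ahead of the robot, y to its left, z up, the work surface at z = 0. Lengths are in m, angles in rad, forces in N, time in s.
With the tool pointing down it reaches from about 0.4 to 0.9 m from the base axis. Payload 5.5 kg.
Tool frame: the origin (TCP) lies midway between the tips of the shut fingers; the grasp point (between the pads) lies ctrl.tcp_to_grasp behind it (ctrl.tcp_to_grasp is the distance from the TCP to the grasp point, in m); z points along the fingers, y is the direction in which the jaws open and shut (so a half turn about z gives the same grasp; the last joint's range is limited). The gripper opens to 92 mm and grips with 3 to 60 N. Pads are 19 mm wide; open, the fingers measure 130 mm over their backs; the gripper's body (75 mm by 190 mm) begins 47 mm behind the grasp point.
Start: joints at [1.394, 0.501, -0.427, 1.55, 0.221, 1.138, -0.21], TCP at [0.277, -0.588, 0.205] pointing down, gripper open.
Joint ranges: [-2.88, 2.88], [-0.31, 2.03], [-1.54, 1.56], [0.2, 2.42], [-1.41, 4.55], [0.19, 2.02], [-2.57, 2.57]. Speed limits (rad/s): [2.57, 2.57, 3.14, 3.14, 3.14, 3.14, 3.14].

### API

Orientations are given as a rotation vector (axis times angle).
In Python, from station import ctrl, fingers, kinematics, read_camera gives the robot as it stands. Calls block until the motion is done:
- ctrl.reach(position, orientation): joint-space move of the TCP to a pose.
- ctrl.movel(position, speed=0.15, orientation=None): straight line of the TCP; orientation=None keeps the orientation; speed is the mean speed in m/s.
- ctrl.move_joints(angles): joint-space move.
- fingers.move_gripper(opening): finger opening in m; the grip force is fixed at half the most; returns when the fingers have stopped.
- ctrl.wait(seconds).
- kinematics.ik(position, orientation): joint angles nearest the present ones, or None.
- read_camera(name): name is "scene" or "side" or "wrist"; returns a dict with "color" (384x512x3 uint8, red, green, blue), "fx", "fy", "cx", "cy" (pixels), "k1" (the pictures are not rectified: a ray, as slopes to the right and down, at radius r is drawn at 1 + k1 r^2 times it, then the intrinsics apply), "extrinsics" (4x4, takes a point from camera to world coordinates). Camera axes: x right, y up, looking along -z (the intrinsics and any distortion apply to the point x, -y, -z); pixel columns grow to the right and rows downward; lengths in m; the calibration is good to about 2 mm. A picture is of the moment at which its call begins. There is no depth.
A pose or a line that the arm cannot do raises ctrl.IKError and nothing moves.
- ctrl.finish_job(): hands the job in, once; it reports no verdict.
Readings, each from a call of its own:
- ctrl.read_t(): time.
- ctrl.read_q(): joint angles.
- ctrl.read_dq(): joint speeds.
- ctrl.read_tau(): joint torques, N m.
- ctrl.read_tool_pos(): TCP position.
- ctrl.read_eef_rot(): TCP orientation.
- ctrl.read_contact_force(): force on the tool from outside, world axes, zero at the start.
- ctrl.read_moment(): the same for the moment, N m.
- ctrl.read_gripper_width(): finger opening in m.
Only numpy, scipy, OpenCV 4.12 (cv2) and the standard library are available. Lean on these libraries where they do the work, as an engineer would, in place of code of your own. Each camera call takes 0.05 s, during which the arm holds its last target.

## Working session

There is one attempt and no reset: what is moved stays moved. The work goes in short steps, each a Python script; the robot and the scene stay as the last script left them, time stands still between calls to the robot, and variables do not carry over. Pictures are saved under pics/ and viewed, and the job is handed in when it is done.

```bash
ls; mkdir -p pics; cat > h.py <<'E'
import numpy as np, cv2, json
from station import ctrl, fingers, kinematics, read_camera
def snap(n,f):
    c=read_camera(n); cv2.imwrite(f'pics/{f}.png',c['color'][:,:,::-1])
    np.savez(f'pics/{f}.npz',**{k:np.array(v) for k,v in c.items()}); return c
def load(f): return dict(np.load(f'pics/{f}.npz'))
def ray(c,u,v):
    K=np.array([[c['fx'],0,c['cx']],[0,c['fy'],c['cy']],[0,0,1]],float)
    p=cv2.undistortPoints(np.array([[[u,v]]],float),K,np.array([float(c['k1']),0,0,0]))[0,0]
    E=c['extrinsics']; d=E[:3,:3]@np.array([p[0],-p[1],-1]); return E[:3,3],d/np.linalg.norm(d)
def onz(c,u,v,z):
    o,d=ray(c,u,v); return o+d*(z-o[2])/d[2]
def proj(c,P):
    P=np.atleast_2d(np.array(P,float));E=c['extrinsics']; q=(P-E[:3,3])@E[:3,:3]; x=q[:,0]/-q[:,2]; y=-q[:,1]/-q[:,2]
    s=1+float(c['k1'])*(x*x+y*y); return np.c_[c['fx']*x*s+c['cx'],c['fy']*y*s+c['cy']]
E
python3 - <<'E'
from h import *
for n in ['scene','side','wrist']:
    c=snap(n,n+'0'); print(n,{k:c[k] for k in ['fx','fy','cx','cy','k1']},np.round(c['extrinsics'],3).tolist())
print(ctrl.read_t(),ctrl.tcp_to_grasp,ctrl.read_eef_rot(),ctrl.read_tool_pos(),ctrl.read_contact_force())
E
```

```text
pics
scene {'fx': 385.4128199560925, 'fy': 385.4128199560925, 'cx': 254.71342875884005, 'cy': 194.78926406268045, 'k1': -0.12142102993851044} [[0.847, -0.354, 0.396, 1.038], [0.531, 0.56, -0.636, -0.749], [0.003, 0.749, 0.662, 0.879], [0.0, 0.0, 0.0, 1.0]]
side {'fx': 370.9643659079482, 'fy': 370.9643659079482, 'cx': 259.9745167044993, 'cy': 198.99280167920355, 'k1': -0.04070796138839122} [[-0.998, 0.049, -0.05, 0.53], [-0.069, -0.587, 0.806, 0.827], [0.01, 0.808, 0.589, 0.717], [0.0, 0.0, 0.0, 1.0]]
wrist {'fx': 298.9156268886263, 'fy': 298.9156268886263, 'cx': 255.46062380972688, 'cy': 193.15135729325758, 'k1': -0.06081577667958131} [[0.425, 0.872, 0.244, 0.342], [-0.905, 0.41, 0.113, -0.558], [-0.002, -0.269, 0.963, 0.384], [0.0, 0.0, 0.0, 1.0]]
0.15 0.0188 [-3.06448248e+00 -6.84966652e-01  4.43192065e-04] [ 0.27647063 -0.58765312  0.20460584] [-0.41006311  0.45792041 -0.28492553]
```

View pics/scene0.png

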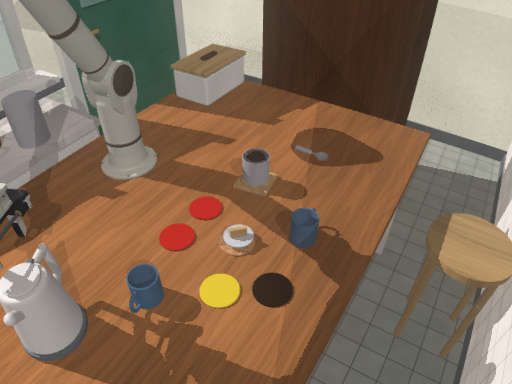

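View pics/side0.png

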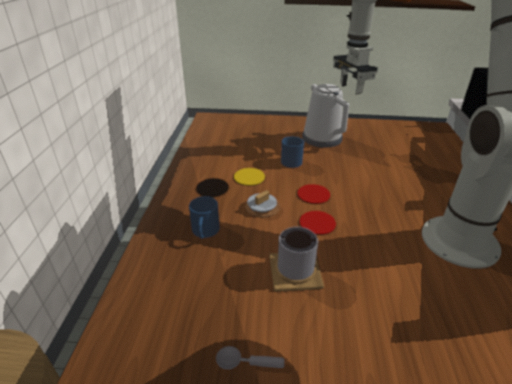

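View pics/wrist0.png

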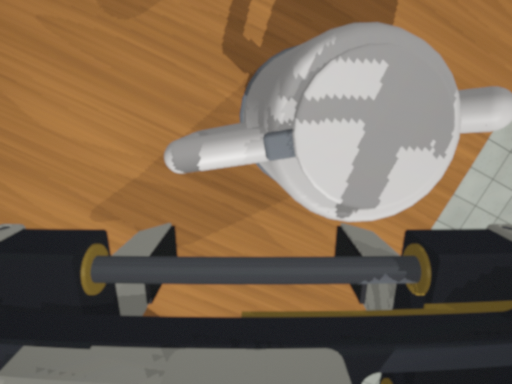

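Scene view: the cap (white lid, wooden bar) is at about (238,236) on the cork coaster (237,240). The caddy is at (256,165) in its oak holder. Coaster look-alikes are red (206,208), red (178,237), yellow (220,290) and black (272,289), so I choose the cork-coloured one under the cap. mug_b is at (146,288), mug_a at (304,228), the spoon at (312,153), and the kettle stands next to the gripper. Next I'll take a close crop and triangulate.

```bash
python3 - <<'E'
from h import *
a=load('scene0');b=load('side0')
A=cv2.imread('pics/scene0.png');B=cv2.imread('pics/side0.png')
x=np.vstack([np.hstack([cv2.resize(A[215:265,205:275],(400,286),interpolation=2),cv2.resize(A[140:200,225:285],(290,286),interpolation=2)]),
 np.hstack([cv2.resize(B[180:230,230:300],(400,286),interpolation=2),cv2.resize(B[225:295,265:330],(290,286),interpolation=2)])])
cv2.imwrite('pics/crop0.png',x)
for n,(u,v),(w,y) in [('lid',(238.5,237),(262.5,203)),('mouth',(256.5,157),(297.5,239))]:
    o1,d1=ray(a,u,v);o2,d2=ray(b,w,y)
    t=np.linalg.lstsq(np.c_[d1,-d2],o2-o1,rcond=None)[0]
    print(n,o1+t[0]*d1,o2+t[1]*d2)
for n,u,v in [('mugb',146,305),('muga',304,243),('spoon',312,153),('kettle',50,330)]: print(n,onz(a,u,v,0))
E
```

```text
lid [ 0.58257378 -0.10923264  0.01605245] [ 0.57918231 -0.11020764  0.01711793]
mouth [0.4811146  0.15547517 0.11082057] [0.47886274 0.15484461 0.11170949]
mugb [ 0.50295109 -0.43047746  0.        ]
muga [ 0.75554859 -0.01218862  0.        ]
spoon [5.71325996e-01 4.26530980e-01 1.11022302e-16]
kettle [ 0.3467212  -0.62806561  0.        ]
```

View pics/crop0.png

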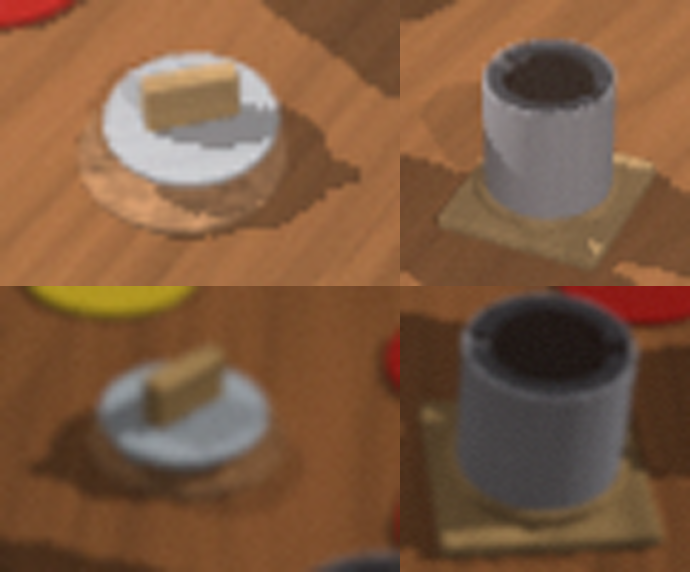

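The close crop confirms it: white-lidded cap with a wooden bar on the cork coaster, and the caddy's two slots are visible in its ring. I'll raise the arm clear of the kettle, then look at the cap with the wrist camera.

```bash
cat >> h.py <<'E'
from scipy.spatial.transform import Rotation as R
def down(yaw):  # tool x at angle yaw in world, z down
    c,s=np.cos(yaw),np.sin(yaw)
    return R.from_matrix(np.array([[c,s,0],[s,-c,0],[0,0,-1]])).as_rotvec()
def yawof(rv): 
    m=R.from_rotvec(rv).as_matrix(); return np.arctan2(m[1,0],m[0,0])
E
python3 - <<'E'
from h import *
w=load('wrist0'); p=ctrl.read_tool_pos(); r=R.from_rotvec(ctrl.read_eef_rot()).as_matrix()
print('cam in tool',r.T@(w['extrinsics'][:3,3]-p)); print(np.round(r.T@w['extrinsics'][:3,:3],3)); print('yaw',yawof(ctrl.read_eef_rot()))
ctrl.movel([p[0],p[1],0.42],speed=0.2)
for y in np.arange(-3,3.2,0.3):
    q=kinematics.ik([0.58,-0.11,0.35],down(y)); q2=kinematics.ik([0.48,0.155,0.2],down(y))
    print(round(y,2),None if q is None else np.round(q,2),None if q2 is None else np.round(q2,2))
print(ctrl.read_t())
E
```

```text
cam in tool [ 0.07155097  0.00042902 -0.17934258]
[[-0.001  0.963  0.269]
 [ 1.     0.001  0.   ]
 [ 0.     0.269 -0.963]]
yaw 0.4398065625023647
-3.0 [ 0.95  0.47 -1.14  1.5   0.43  1.45  1.51] [ 0.35  0.32 -0.85  1.91  0.28  1.04  1.1 ]
-2.7 [ 1.01  0.55 -1.3   1.5   0.53  1.49  1.73] [ 0.64  0.53 -1.29  1.9   0.56  1.15  1.15]
-2.4 [ 1.01  0.55 -1.3   1.5   0.53  1.49  2.03] [ 0.64  0.53 -1.29  1.9   0.56  1.15  1.45]
-2.1 [ 1.01  0.55 -1.3   1.5   0.53  1.49  2.33] [ 0.64  0.53 -1.29  1.9   0.56  1.15  1.75]
-1.8 [ 1.06  0.66 -1.46  1.5   0.66  1.56  2.53] [ 0.64  0.53 -1.29  1.9   0.56  1.15  2.05]
-1.5 [-0.76  0.56  1.36  1.55 -0.55  1.48 -2.44] [ 0.64  0.53 -1.29  1.9   0.56  1.15  2.35]
-1.2 [-0.67  0.43  1.14  1.55 -0.4   1.41 -2.28] [-1.39  0.56  1.37  1.96 -0.61  1.14 -2.55]
-0.9 [ 0.66  0.32 -0.68  1.51  0.21  1.38 -2.5 ] [-1.13  0.3   0.91  1.95 -0.28  1.02 -2.56]
-0.6 [ 0.69  0.33 -0.72  1.51  0.22  1.39 -2.21] [-0.76  0.23  0.46  1.94 -0.12  1.   -2.42]
-0.3 [ 0.72  0.34 -0.76  1.51  0.24  1.39 -1.93] [ 0.35  0.32 -0.84  1.91  0.27  1.04 -2.48]
-0.0 [ 0.77  0.36 -0.84 
[... 294 characters left out ...]
-0.79] [ 0.54  0.42 -1.11  1.9   0.42  1.08 -1.41]
1.2 [ 0.86  0.4  -0.98  1.5   0.34  1.42 -0.51] [ 0.41  0.34 -0.93  1.9   0.31  1.05 -1.02]
1.5 [ 0.88  0.42 -1.01  1.5   0.35  1.42 -0.22] [ 0.33  0.31 -0.82  1.91  0.26  1.03 -0.67]
1.8 [ 0.9   0.43 -1.05  1.5   0.37  1.43  0.07] [ 0.64  0.53 -1.29  1.9   0.56  1.15 -0.64]
2.1 [ 0.92  0.44 -1.08  1.5   0.39  1.43  0.36] [ 0.64  0.53 -1.29  1.9   0.56  1.15 -0.34]
2.4 [ 0.9   0.43 -1.05  1.5   0.38  1.43  0.66] [ 0.64  0.53 -1.29  1.9   0.56  1.15 -0.04]
2.7 [ 0.9   0.43 -1.04  1.5   0.37  1.43  0.97] [ 0.64  0.53 -1.29  1.9   0.56  1.15  0.26]
3.0 [ 0.92  0.44 -1.09  1.5   0.39  1.44  1.25] [ 0.64  0.53 -1.29  1.9   0.56  1.15  0.56]
1.375
```

```bash
python3 - <<'E'
from h import *
ctrl.reach([0.58,-0.21,0.30],down(1.5)); snap('wrist','w1')
ctrl.movel([0.60,-0.16,0.26]); snap('wrist','w2'); print(ctrl.read_t(),ctrl.read_q())
cv2.imwrite('pics/w12.png',cv2.resize(np.vstack([cv2.imread('pics/w1.png')[:260],cv2.imread('pics/w2.png')[:260]]),None,fx=1.1,fy=1.1))
E
```

```text
3.8917 [ 0.86528339  0.52139805 -0.92007598  1.5532651   0.42743294  1.27988293
 -0.18683133]
```

View pics/w12.png

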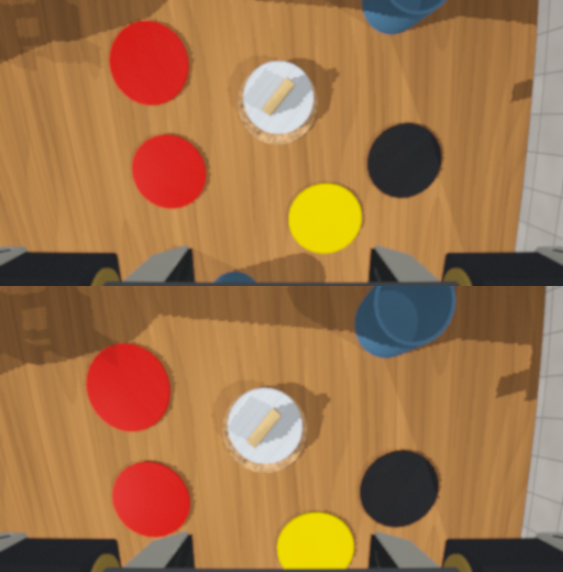

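Both wrist views show the cap: (254,88) in w1 and (241,128) in w2, with the bar running diagonally. I'll segment the lid and bar.

```bash
cat > seg.py <<'E'
from h import *
def lidbar(f,box):
    im=cv2.imread(f'pics/{f}.png'); x0,y0,x1,y1=box; s=8
    cr=cv2.resize(im[y0:y1,x0:x1],None,fx=s,fy=s,interpolation=cv2.INTER_CUBIC)
    hsv=cv2.cvtColor(cr,cv2.COLOR_BGR2HSV)
    m=((hsv[...,1]<70)&(hsv[...,2]>105)).astype(np.uint8)
    cs,_=cv2.findContours(m,cv2.RETR_EXTERNAL,cv2.CHAIN_APPROX_NONE); c=max(cs,key=cv2.contourArea)
    h=cv2.convexHull(c); e=cv2.fitEllipse(h)
    inside=np.zeros_like(m); cv2.ellipse(inside,(e[0],(e[1][0]*.97,e[1][1]*.97),e[2]),1,-1)
    b=((inside>0)&(hsv[...,1]>85)).astype(np.uint8)
    cs,_=cv2.findContours(b,cv2.RETR_EXTERNAL,cv2.CHAIN_APPROX_NONE); bc=max(cs,key=cv2.contourArea)
    r=cv2.minAreaRect(bc)
    vis=cr.copy(); cv2.ellipse(vis,e,(0,0,255),1); cv2.drawContours(vis,[bc],-1,(0,255,0),1); cv2.imwrite(f'pics/{f}_seg.png',vis)
    back=lambda p:((p[0]+.5)/s-.5+x0,(p[1]+.5)/s-.5+y0)
    hp=np.array([back(p) for p in h[:,0]])
    return back(e[0]),(e[1][0]/s,e[1][1]/s),[back(p) for p in cv2.boxPoints(r)],hp
if __name__=='__main__':
    O=[];D=[]
    for f,box in [('w1',(205,40,300,145)),('w2',(190,80,290,180))]:
        c=load(f); ct,ax,bx,hp=lidbar(f,box); print(f,ct,ax)
        # circle fit on plane z -> size check
        for z in (.0258,.03):
            P=np.array([onz(c,*p,z) for p in hp])[:,:2]; e=cv2.minEnclosingCircle(P.astype(np.float32)); e2=cv2.fitEllipse((P*1000).astype(np.float32)); print(z,e,e2)
        B=np.array([onz(c,*p,.0558) for p in bx])[:,:2]; print('bar',B.mean(0),[ (np.linalg.norm(B[i]-B[i-1]),np.arctan2(*(B[i]-B[i-1])[::-1])) for i in range(2)])
        o,d=ray(c,*ct);O.append(o);D.append(d)
    t=np.linalg.lstsq(np.c_[D[0],-D[1]],O[1]-O[0],rcond=None)[0]; print(O[0]+t[0]*D[0],O[1]+t[1]*D[1])
E
python3 seg.py; python3 -c "
import cv2,numpy as np;a=cv2.imread('pics/w1_seg.png');b=cv2.imread('pics/w2_seg.png');cv2.imwrite('pics/seg.png',cv2.resize(np.hstack([cv2.resize(a,(760,840)),cv2.resize(b,(800,840))]),None,fx=.5,fy=.5))"
```

```text
w1 (252.72336196899414, 88.17641830444336) (65.4564437866211, 67.7294692993164)
0.0258 ((0.5828215479850769, -0.1113966777920723), 0.0475701168179512) ((582.836181640625, -111.4066390991211), (94.01937103271484, 94.68402099609375), 89.02027130126953)
0.03 ((0.5828357338905334, -0.11166853457689285), 0.04713063687086105) ((582.8501586914062, -111.67829895019531), (93.14893341064453, 93.80742645263672), 89.02057647705078)
bar [ 0.58342429 -0.11153986] [(np.float64(0.011872621755388143), np.float64(2.4104354302581097)), (np.float64(0.04654371097349984), np.float64(0.8040455299716814))]
w2 (240.44467163085938, 126.75698852539062) (69.22201538085938, 70.56288146972656)
0.0258 ((0.5826086401939392, -0.11120574176311493), 0.04748271405696869) ((582.7293701171875, -111.26996612548828), (94.2007064819336, 94.2646713256836), 101.09980773925781)
0.03 ((0.5828313231468201, -0.11098165065050125), 0.047001708298921585) ((582.950927734375, -111.04532623291016), (93.24464416503906, 93.30797576904297), 101.10436248779297)
bar [ 0.5834423  -0.11086955] [(np.float64(0.011333191609886438), np.float64(2.387718605702753)), (np.float64(0.04695628554796124), np.float64(0.8056607654927189))]
[ 0.58291366 -0.11021658  0.02344634] [ 0.58274387 -0.11014534  0.02345165]
```

View pics/seg.png

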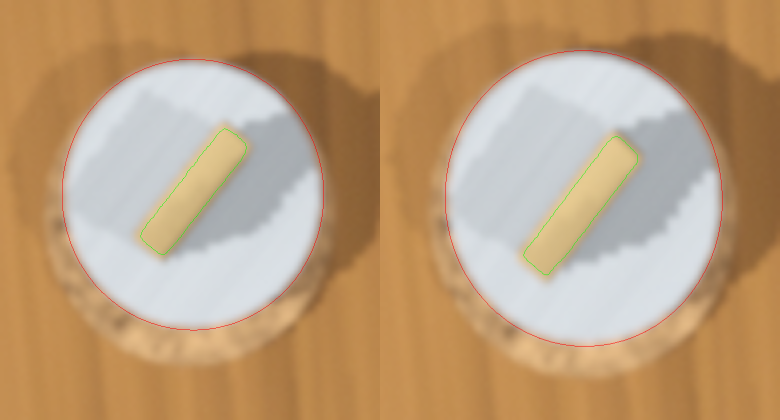

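The lid fit gives the cap at (0.583, -0.111) with its bar at 0.805 rad; triangulated height is 23.5 mm against 25.8 mm nominal. Next, the caddy.

```bash
python3 - <<'E'
from h import *
ctrl.reach([0.49,0.06,0.30],down(1.5)); snap('wrist','c1')
ctrl.movel([0.46,0.11,0.27]); snap('wrist','c2'); print(ctrl.read_t())
a,b=[cv2.imread(f'pics/{f}.png') for f in('c1','c2')]
c=load('c1');d=load('c2'); pa,pb=proj(c,[.48,.155,.115])[0],proj(d,[.48,.155,.115])[0];print(pa,pb)
cr=[cv2.resize(im[max(0,int(p[1])-55):int(p[1])+55,int(p[0])-55:int(p[0])+55],(390,390),interpolation=2) for im,p in((a,pa),(b,pb))]
cv2.imwrite('pics/c12.png',np.hstack(cr))
E
```

```text
5.5583
[240.05954394  88.22496163] [270.37312947 132.95954518]
```

View pics/c12.png

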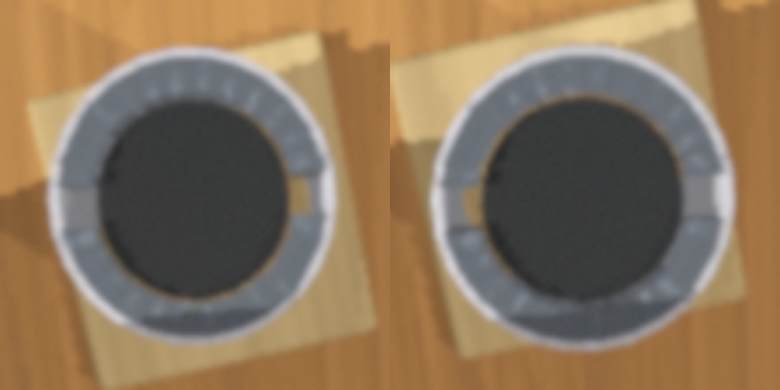

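```bash
cat > rect.py <<'E'
from h import *
def rect(f,cx,cy,z,half=.06,n=390,ch=0):
    c=load(f); im=cv2.imread(f'pics/{f}.png'); g=np.linspace(-half,half,n)
    X,Y=np.meshgrid(cx+g,cy-g); p=proj(c,np.c_[X.ravel(),Y.ravel(),np.full(X.size,z)]).astype(np.float32)
    return cv2.remap(im,p[:,0].reshape(n,n),p[:,1].reshape(n,n),cv2.INTER_CUBIC)
if __name__=='__main__':
    out=[]
    for f in('c1','c2'):
        v=rect(f,.48,.155,.115)
        hsv=cv2.cvtColor(v,cv2.COLOR_BGR2HSV)
        # bore: dark disc
        m=(hsv[...,2]<75).astype(np.uint8); cs,_=cv2.findContours(m,0,1); k=max(cs,key=cv2.contourArea); e=cv2.fitEllipse(cv2.convexHull(k))
        s=.12/389; print(f,'disc',.48-.06+e[0][0]*s,.155+.06-e[0][1]*s,e[1][0]*s,e[1][1]*s)
        vv=v.copy(); 
        out.append(vv)
    cv2.imwrite('pics/rect.png',np.hstack(out))
E
python3 rect.py
```

```text
c1 disc 0.4784403509223369 0.15410093332011165 0.06137847351231122 0.0617341123448546
c2 disc 0.4781875335771811 0.15423950509117929 0.06133960243362388 0.06210151888104515
```

View pics/rect.png

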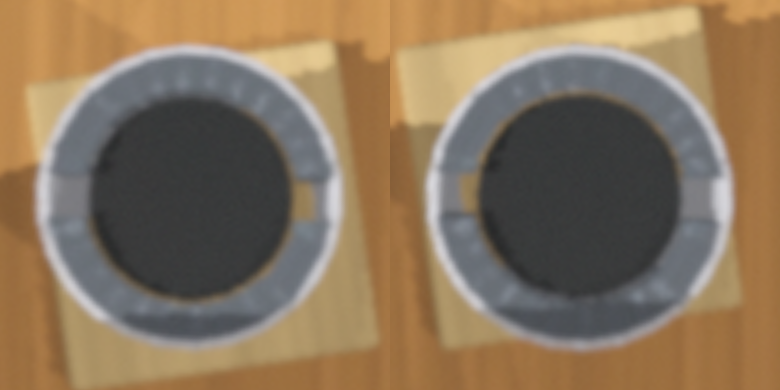

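The rectified views show the rim circle centred at about (188,197) in both, with radius 46.9 mm at z = 0.115. That puts the caddy axis at (0.478, 0.154). The slots lie left (68,197) and right (305,199), so the slot direction is about -0.01 rad in world. Now to grasp the cap.

```bash
python3 - <<'E'
from h import *
g=.805-np.pi
ctrl.reach([.583,-.111,.16],down(g)); print('q',np.round(ctrl.read_q(),2))
f0=ctrl.read_contact_force()
ctrl.movel([.583,-.111,.045],speed=.1)
ctrl.movel([.583,-.111,.0305],speed=.03); print(np.round(ctrl.read_contact_force()-f0,2),ctrl.read_tool_pos())
snap('wrist','g1')
fingers.move_gripper(0.0); print('w',ctrl.read_gripper_width(),np.round(ctrl.read_contact_force()-f0,2))
snap('wrist','g2'); print(ctrl.read_t())
cv2.imwrite('pics/g12.png',np.hstack([cv2.imread(f'pics/g{i}.png')[60:,70:440] for i in(1,2)]))
E
```

```text
q [ 1.02  0.88 -1.37  1.72  0.89  1.32  1.83]
[ 0.25 -0.89 -0.45] [ 0.58295596 -0.11087189  0.0304001 ]
w 0.013269900401917981 [-0.33 -0.47 -0.46]
10.8417
```

View pics/g12.png

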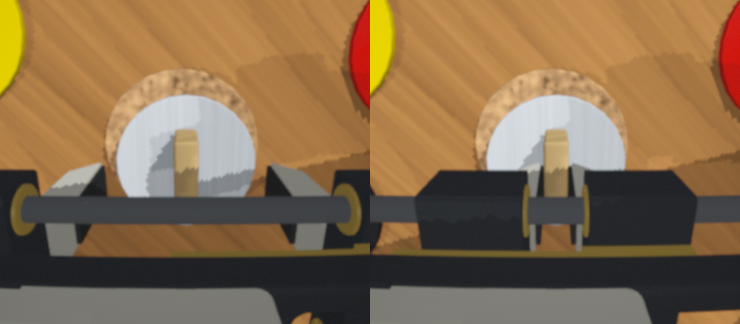

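The bar is squarely in the jaws (13.3 mm reading). Next I'll lift, check the cap's in-hand offset from the wrist view, and move over the caddy.

```bash
python3 - <<'E'
from h import *
g=.805-np.pi
p=ctrl.read_tool_pos(); 
ctrl.movel([p[0],p[1],.10],speed=.08); ctrl.movel([p[0],p[1],.22],speed=.2)
c=snap('wrist','l1'); print('w',ctrl.read_gripper_width(),'F',ctrl.read_contact_force(), ctrl.read_t())
tp=ctrl.read_tool_pos();rm=R.from_rotvec(ctrl.read_eef_rot()).as_matrix()
im=cv2.imread('pics/l1.png')
# predicted lid circle and bar top in-hand, tool coords: underside at TCP z +0.0245
th=np.linspace(0,2*np.pi,200)
L=np.c_[.046*np.cos(th),.046*np.sin(th),np.full(200,.0245-.0198)]
Bt=np.array([[.025,.007,-.0253],[.025,-.007,-.0253],[-.025,-.007,-.0253],[-.025,.007,-.0253]])
for P in proj(c,L@rm.T+tp): cv2.circle(im,tuple(int(round(x)) for x in P),0,(0,0,255),-1)
for P in proj(c,Bt@rm.T+tp): cv2.circle(im,tuple(int(round(x)) for x in P),1,(0,255,0),-1)
cv2.imwrite('pics/l1o.png',cv2.resize(im[130:330,130:400],None,fx=2.8,fy=2.8,interpolation=2))
E
```

```text
w 0.013293038230113475 F [-1.02966026 -0.10639077 -1.84799796] 12.6583
```

View pics/l1o.png

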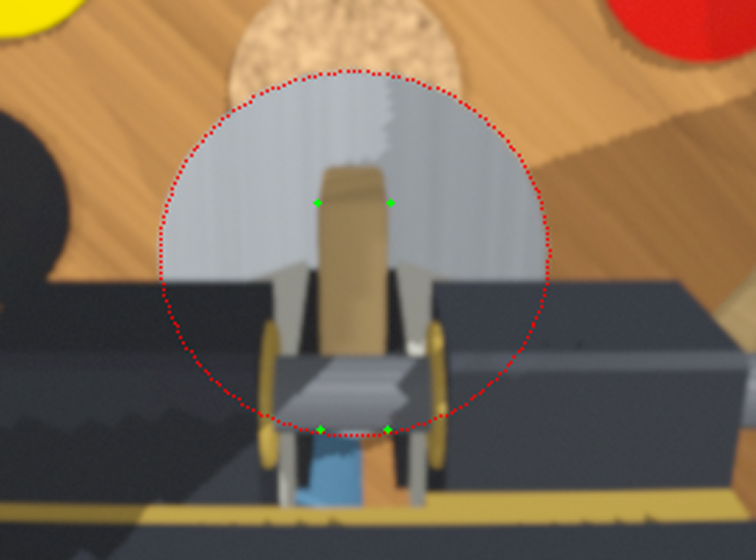

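The predicted outline matches the held cap to within about 0.5 mm, level, with its underside 24.5 mm below the TCP. Now over the caddy, then a guarded descent.

```bash
cat >> h.py <<'E'
CX,CY=.4782,.1544
def z_u(u): return .115+.0245-u
E
python3 - <<'E'
from h import *
y=-0.01-np.pi
ctrl.reach([CX,CY,z_u(-.05)],down(y)); print('q',np.round(ctrl.read_q(),2),ctrl.read_t())
ctrl.wait(.2); f0=np.mean([ctrl.read_contact_force() for _ in range(5)],0); np.save('f0.npy',f0); print('f0',f0)
ctrl.movel([CX,CY,z_u(-.008)],speed=.1)
for u in np.r_[np.arange(-6,3,1.5),np.arange(2,8.1,.5)]*1e-3:
    ctrl.movel([CX,CY,z_u(u)],speed=.02); f=ctrl.read_contact_force()-f0; m=ctrl.read_moment(); print(round(u*1e3,1),np.round(f,1),np.round(m,2),np.round((ctrl.read_tool_pos()-[CX,CY,z_u(u)])*1e3,2))
    if np.linalg.norm(f)>5: break
print(ctrl.read_t())
E
```

```text
q [ 0.64  0.56 -1.31  1.91  0.6   1.14  0.66] 13.775
f0 [ 0.56867581 -0.92879524 -1.29155278]
-6.0 [-0.1  0.6  0.9] [ 0.09 -0.11 -0.  ] [0.25 0.12 0.34]
-4.5 [-0.3  1.3  0.9] [ 0.09 -0.12  0.01] [ 0.02 -0.1   0.04]
-3.0 [-0.5  0.9  0.8] [ 0.09 -0.16 -0.01] [-0.08 -0.04 -0.1 ]
-1.5 [-1.7  1.9 -0.2] [ 0.13 -0.16 -0.04] [-0.11 -0.05 -0.13]
0.0 [-0.7  0.6  0.2] [ 0.08 -0.19 -0.01] [-0.06 -0.05 -0.1 ]
1.5 [-0.8  0.9  0.2] [ 0.08 -0.14  0.01] [-0.08 -0.07 -0.12]
2.0 [-1.   1.9  0.5] [ 0.07 -0.14 -0.01] [ 0.    0.04 -0.01]
2.5 [-0.1  2.2 -0.3] [ 0.12 -0.15  0.05] [-0.02 -0.   -0.03]
3.0 [-1.2  1.3  0.8] [ 0.1  -0.13 -0.01] [-0.03 -0.03 -0.04]
3.5 [-0.4  1.3  0.1] [ 0.06 -0.15  0.01] [-0.03 -0.01 -0.04]
4.0 [-0.4  1.2 -0. ] [ 0.14 -0.12  0.02] [-0.03 -0.   -0.03]
4.5 [0.1 1.5 0.1] [ 0.18 -0.14 -0.06] [-0.01  0.   -0.03]
5.0 [-1.8  0.2  0.4] [ 0.1  -0.09 -0.05] [-0.03 -0.05 -0.05]
5.5 [-0.8  0.9  1.2] [ 0.16 -0.11  0.06] [0.04 0.01 0.  ]
6.0 [-1.4  2.   1.2] [ 0.12 -0.16  0.01] [0.01 0.05 0.  ]
6.5 [-1.4  1.1  0.8] [ 0.16 -0.16 -0.01] [0.03 0.06 0.03]
7.0 [-0.7  1.5  1. ] [ 0.13 -0.13 -0.03] [0.05 0.08 0.03]
7.5 [-0.7  1.4  1.3] [ 0.23 -0.12  0.  ] [0.04 0.08 0.03]
8.0 [-1.1  1.7  1.6] [ 0.21 -0.14 -0.02] [0.03 0.08 0.03]
19.2917
```

At 8 mm there is only spring force (about 1.6 N), well past the 4 mm ring level, so the lugs are in the slots. Pushing on down.

```bash
python3 - <<'E'
from h import *
f0=np.load('f0.npy')
rd=lambda: np.mean([ctrl.read_contact_force() for _ in range(5)],0)-f0
for u in np.r_[9,10,11,12,13,13.5,14,14.4,14.8,15.2]*1e-3:
    ctrl.movel([CX,CY,z_u(u)],speed=.015); f=rd(); print(round(u*1e3,1),np.round(f,1),np.round((ctrl.read_tool_pos()-[CX,CY,z_u(u)])*1e3,2))
    if np.linalg.norm(f)>11: break
print(ctrl.read_t(),ctrl.read_gripper_width())
snap('wrist','in1');snap('scene','in1s')
E
```

```text
9.0 [-1.1  2.1  2. ] [0.03 0.08 0.02]
10.0 [-1.5  1.6  2.2] [0.05 0.05 0.03]
11.0 [-0.1  2.1  3.6] [0.03 0.09 0.02]
12.0 [-1.3  1.7  4.5] [0.07 0.1  0.04]
13.0 [-1.7  0.2  4.7] [0.08 0.12 0.06]
13.5 [-0.9  0.9  4.5] [0.05 0.07 0.04]
14.0 [-1.8  1.9  4.9] [0.06 0.07 0.02]
14.4 [-0.3  1.5  5.4] [0.04 0.07 0.04]
14.8 [-1.3  2.   5.7] [0.04 0.08 0.02]
15.2 [-1.1  2.3  5.5] [0.04 0.06 0.03]
21.7917 0.013165969419839696
```

```bash
python3 - <<'E'
from h import *
f0=np.load('f0.npy'); y=-0.01-np.pi
rd=lambda: np.mean([ctrl.read_contact_force() for _ in range(5)],0)-f0
rm=lambda: np.mean([ctrl.read_moment() for _ in range(5)],0)
m0=rm();P=[CX,CY,z_u(.0151)]
for a in [.05,.1,.16,.22,.28,.34,.4,.45,.49,.52,.545,.565,.585]:
    ctrl.movel(P,orientation=down(y-a)); f=rd();m=rm()-m0
    print(a,np.round(f,1),np.round(m,2),np.round((ctrl.read_tool_pos()-P)*1e3,2),round(yawof(ctrl.read_eef_rot())-y-2*np.pi*(yawof(ctrl.read_eef_rot())-y>3),3),round(ctrl.read_t(),2))
    if np.linalg.norm(f)>12 or abs(m[2])>.3: break
snap('wrist','tw1')
E
```

```text
0.05 [-1.   1.3  5.2] [-0.02  0.01  0.02] [ 0.09 -0.06  0.07] -0.049 22.14
0.1 [-0.4  0.9  6. ] [-0.05  0.04 -0.02] [ 0.01 -0.1   0.02] -0.098 22.39
0.16 [-1.   0.2  5.7] [-0.2   0.02  0.01] [ 0.03 -0.14  0.01] -0.158 22.64
0.22 [-1.4  1.2  5.2] [-0.13  0.04 -0.  ] [-0.02 -0.12 -0.01] -0.217 22.89
0.28 [-1.   0.4  5.6] [-0.19 -0.   -0.03] [-0.01 -0.05  0.01] -0.277 23.14
0.34 [-1.3  1.   5. ] [-0.16  0.04 -0.02] [-0.01 -0.04  0.01] -0.337 23.39
0.4 [-1.   1.8  5.2] [-0.2   0.09 -0.04] [-0.02  0.    0.02] -0.397 23.64
0.45 [-1.2  1.2  5. ] [-0.18 -0.    0.03] [0.02 0.01 0.02] -0.447 23.89
0.49 [-2.1  1.2  5. ] [-0.14  0.05  0.02] [ 0.01 -0.01  0.  ] -0.488 24.14
0.52 [-1.   2.2  6.3] [-0.22  0.06  0.04] [0.02 0.   0.02] -0.518 24.39
0.545 [-1.7  0.3  6. ] [-0.12  0.06  0.08] [ 0.03  0.01 -0.01] -0.544 24.64
0.565 [-0.3  0.7  6.4] [-0.19  0.01  0.06] [ 0.02 -0.04 -0.  ] -0.565 24.89
0.585 [-0.5  1.1  5.7] [-0.15 -0.05  0.1 ] [0.11 0.04 0.01] -0.585 25.14
```

```bash
python3 - <<'E'
from h import *
f0=np.load('f0.npy'); y=-0.01-np.pi
rd=lambda: np.mean([ctrl.read_contact_force() for _ in range(5)],0)-f0
rm=lambda: np.mean([ctrl.read_moment() for _ in range(5)],0)
P=[CX,CY,z_u(.0151)]
for a in [.6,.615,.63]:
    ctrl.movel(P,orientation=down(y-a)); f=rd();m=rm()
    print(a,np.round(f,1),np.round(m,2),np.round((ctrl.read_tool_pos()-P)*1e3,2),round(ctrl.read_t(),2))
    if np.linalg.norm(f)>12 or abs(m[2])>.35: break
a0=a-.05
ctrl.movel(P,orientation=down(y-a0));print('back',a0,np.round(rm(),2))
for u in [14.5,13.5,12.5,11.8,11.3]:
    P[2]=z_u(u*1e-3); ctrl.movel(P,speed=.015); print(u,np.round(rd(),1),ctrl.read_t())
snap('wrist','up1')
E
```

```text
0.6 [1.2 2.8 3.9] [ 0.3  -0.52  0.18] [0.33 0.26 0.09] 25.44
0.615 [1.5 3.2 3.5] [ 0.58 -0.79  0.19] [0.48 0.41 0.16] 25.69
0.63 [3.1 3.6 2.8] [ 0.69 -0.94  0.23] [0.44 0.35 0.16] 25.94
back 0.58 [ 0.57 -0.51  0.07]
14.5 [0.8 3.4 5.9] 26.4417
13.5 [0.9 3.5 4.1] 26.6917
12.5 [1.7 2.5 3.9] 26.9417
11.8 [1.  3.9 3.5] 27.1917
11.3 [2.5 4.3 0.1] 27.4417
```

The force follows the spring freely up to 11.8 mm and drops at 11.3 mm. That means the lugs are in the notches; outside them they would have stopped at 14 mm. Releasing.

```bash
python3 - <<'E'
from h import *
f0=np.load('f0.npy')
ctrl.movel([CX,CY,z_u(.0116)],speed=.015)
fingers.move_gripper(0.04); p=ctrl.read_tool_pos(); print(np.round(ctrl.read_contact_force()-f0,1))
ctrl.movel([p[0],p[1],p[2]+.06],speed=.08); 
ctrl.movel([.478,.23,.30],speed=.2); print(yawof(ctrl.read_eef_rot()))
snap('wrist','f1'); ctrl.movel([.48,.20,.27]);snap('wrist','f2'); snap('scene','fs');snap('side','fd');print(ctrl.read_t())
from rect import rect
v=[rect(f,CX,CY,.1233) for f in('f1','f2')]
A=cv2.imread('pics/fs.png');B=cv2.imread('pics/fd.png')
cv2.imwrite('pics/fin.png',np.vstack([np.hstack(v)[60:330],np.hstack([cv2.resize(A[130:200,205:305],(390,273),interpolation=2),cv2.resize(B[210:294,237:357],(390,273),interpolation=2)])]))
cv2.imwrite('pics/fin2.png',np.hstack([A[:,:400],B[:,:400]]))
E
```

```text
[-0.   0.2  1.2]
2.5512039202864085
30.75
```

View pics/fin.png

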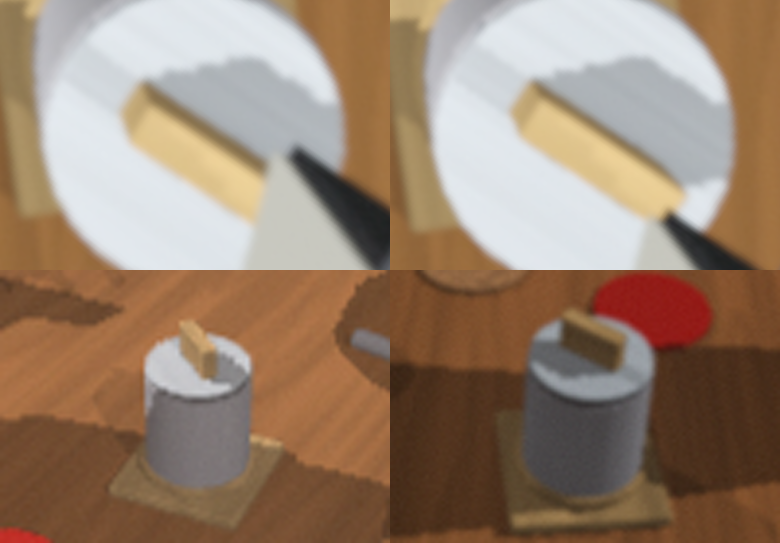

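View pics/fin2.png

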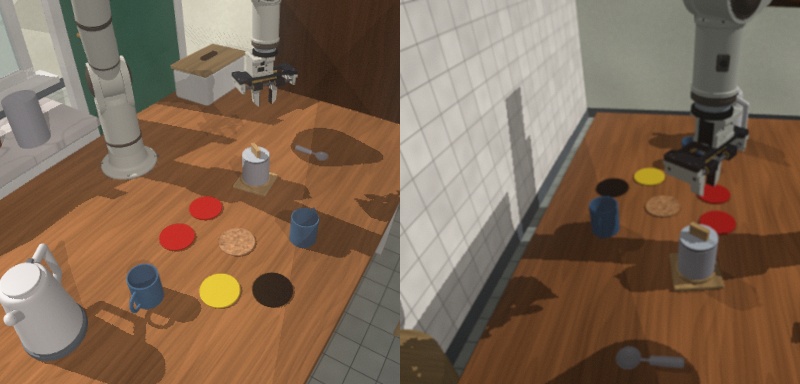

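The cap sits level on the caddy; the spoon and both mugs look unmoved. I'll take one clearer pair of wrist views for height, centre and tilt.

```bash
python3 - <<'E'
from h import *
from seg import lidbar
y=2.55; d=np.array([np.cos(y),np.sin(y)])
O=[];D=[];o=[]
for f,k,z in [('h1',.10,.30),('h2',.03,.30)]:
    p=np.array([CX,CY])-d*k; ctrl.movel([*p,z],speed=.25,orientation=down(y)); c=snap('wrist',f)
    u=proj(c,[CX,CY,.123])[0]; u=u.astype(int); box=(u[0]-62,max(0,u[1]-62),u[0]+62,u[1]+62)
    ct,ax,bx,hp=lidbar(f,box)
    B=np.array([onz(c,*q,.1533) for q in bx])[:,:2]
    P=np.array([onz(c,*q,.1233) for q in hp])[:,:2]; e=cv2.fitEllipse((P*1000).astype(np.float32))
    print(f,ct,e,'bar',B.mean(0),[(round(np.linalg.norm(B[i]-B[i-1]),4),round(np.arctan2(*(B[i]-B[i-1])[::-1]),3)) for i in range(2)])
    a,b=ray(c,*ct);O.append(a);D.append(b); o.append(cv2.resize(cv2.imread(f'pics/{f}_seg.png'),(390,390)))
t=np.linalg.lstsq(np.c_[D[0],-D[1]],O[1]-O[0],rcond=None)[0]; print(O[0]+t[0]*D[0],O[1]+t[1]*D[1],ctrl.read_t())
cv2.imwrite('pics/h12.png',np.hstack(o))
for s0,s1 in(('scene0','fs'),('side0','fd')):
    A,B=cv2.imread(f'pics/{s0}.png'),cv2.imread(f'pics/{s1}.png')
    for n,w in {'scene0':[('mugA',(285,200,325,250)),('mugB',(122,260,165,312)),('spoon',(290,142,332,164))],'side0':[('mugA',(185,192,222,242)),('spoon',(212,340,290,375))]}[s0]:
        r=cv2.matchTemplate(B[w[1]-10:min(384,w[3]+10),w[0]-10:w[2]+10],A[w[1]:w[3],w[0]:w[2]],cv2.TM_CCOEFF_NORMED); _,mx,_,l=cv2.minMaxLoc(r); print(s0,n,round(mx,3),l[0]-10,l[1]-10)
E
```

```text
h1 (np.float64(254.9346809387207), np.float64(85.99682235717773)) ((478.46563720703125, 153.35023498535156), (93.8957290649414, 94.88511657714844), 124.87847137451172) bar [0.47861099 0.15346678] [(np.float64(0.0468), np.float64(2.55)), (np.float64(0.011), np.float64(0.983))]
h2 (np.float64(255.46876907348633), np.float64(147.1351432800293)) ((477.7887268066406, 153.81809997558594), (94.38700866699219, 95.43563842773438), 38.052764892578125) bar [0.47736594 0.15424464] [(np.float64(0.0481), np.float64(2.553)), (np.float64(0.0109), np.float64(0.987))]
[0.4770371  0.15428667 0.11783048] [0.47705797 0.1543179  0.11783046] 31.9667
scene0 mugA 0.754 0 -1
scene0 mugB 0.991 0 0
scene0 spoon 0.996 0 0
side0 mugA 0.826 0 0
side0 spoon 0.994 0 0
```

View pics/h12.png

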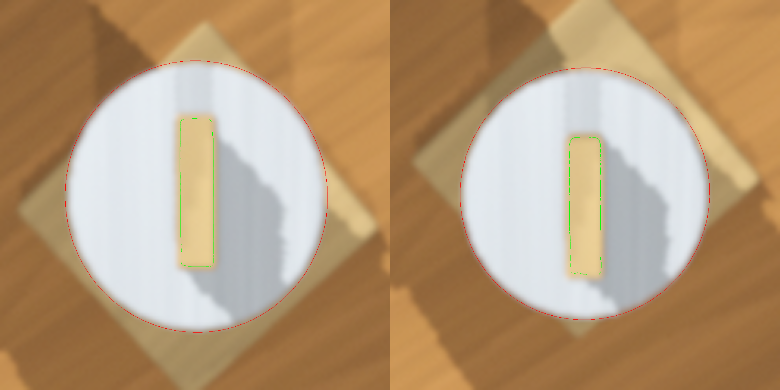

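Centre is within 1 mm and the mugs and spoon show 0 to 1 px shift. The triangulated lid height of 117.8 mm is lower than the 123.3 mm expected, and even below the 118.8 mm the lid could physically reach. With a baseline this short it can't tell locked from half-twisted. I'll check by touching the bar top lightly with closed fingertips: 153.3 mm if locked, 150.8 mm if half twisted.

```bash
python3 - <<'E'
from h import *
y=2.55
fingers.move_gripper(0.0)
ctrl.movel([CX,CY,.17],speed=.15,orientation=down(y)); ctrl.movel([CX,CY,.158],speed=.05)
rd=lambda: np.mean([(ctrl.read_contact_force(),ctrl.wait(.02))[0] for _ in range(6)],0)
f0=rd()
for z in np.arange(.1565,.1497,-.0004):
    ctrl.movel([CX,CY,z],speed=.01); f=rd()-f0; print(round(z,4),round(ctrl.read_tool_pos()[2],4),np.round(f,1))
    if f[2]>2: break
ctrl.movel([CX,CY,.20],speed=.1); print(ctrl.read_t())
E
```

```text
0.1565 0.1565 [ 0.2 -0.2  0. ]
0.1561 0.1561 [-0.1  0.   0.1]
0.1557 0.1557 [-0.1  0.3  0.1]
0.1553 0.1553 [ 0.2 -0.   0.1]
0.1549 0.1549 [ 0.1  0.5 -0.2]
0.1545 0.1545 [-0.3  0.5 -0.2]
0.1541 0.1541 [ 0.1  0.4 -0.1]
0.1537 0.1537 [-0.3 -0.1 -0.1]
0.1533 0.1533 [ 0.1 -0.2 -0. ]
0.1529 0.1529 [0.4 0.4 0.5]
0.1525 0.1525 [-0.3  0.1 -0.1]
0.1521 0.1521 [ 0.1 -0.  -0. ]
0.1517 0.1517 [-0.1  0.2  0.2]
0.1513 0.1513 [ 0.4  0.1 -0.1]
0.1509 0.1509 [-0.1  0.3  0.3]
0.1505 0.1505 [-0.3  0.3 -0. ]
0.1501 0.1501 [-0.1  0.3  0.1]
40.9417
```

```bash
python3 - <<'E'
from h import *
y=2.55
print('w',ctrl.read_gripper_width())
ctrl.movel([CX,CY,.152],speed=.1)
rd=lambda: np.mean([(ctrl.read_contact_force(),ctrl.wait(.01))[0] for _ in range(5)],0)
f0=rd()
for z in np.arange(.1500,.1445,-.0005):
    ctrl.movel([CX,CY,z],speed=.02); f=rd()-f0; print(round(z,4),round(ctrl.read_tool_pos()[2],4),np.round(f,1))
    if f[2]>1.5: break
snap('side','t1');snap('wrist','t2');snap('scene','t3')
ctrl.movel([CX,CY,.20],speed=.1); print(ctrl.read_t())
cv2.imwrite('pics/t.png',np.hstack([cv2.resize(cv2.imread('pics/t1.png')[190:290,240:350],(440,400),interpolation=2),cv2.resize(cv2.imread('pics/t3.png')[110:200,210:300],(350,400),interpolation=2)]))
E
```

```text
w 0.0003681194379663981
0.15 0.1503 [ 0.2 -0.2  0.2]
0.1495 0.1495 [ 0.4 -0.3 -0. ]
0.149 0.149 [ 0.5 -0.4 -0.4]
0.1485 0.1485 [ 0.2 -0.2 -0.1]
0.148 0.148 [-0.  -0.3 -0.4]
0.1475 0.1475 [ 0.2 -0.  -0.4]
0.147 0.147 [ 0.2 -0.4  0.1]
0.1465 0.1465 [ 0.4 -0.7 -0.1]
0.146 0.146 [-0.   0.   0.1]
0.1455 0.1455 [ 0.1 -0.5 -0.2]
0.145 0.145 [-0.1 -0.4 -0.2]
0.1445 0.1445 [ 0.2 -0.7 -0.1]
45.975
```

View pics/t.png

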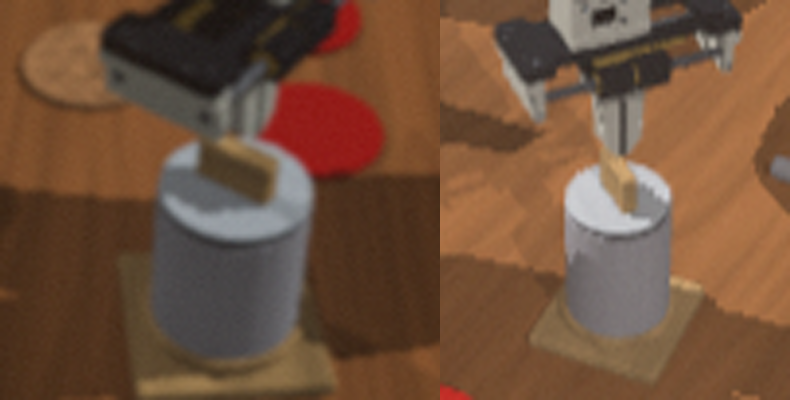

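View pics/t2.png

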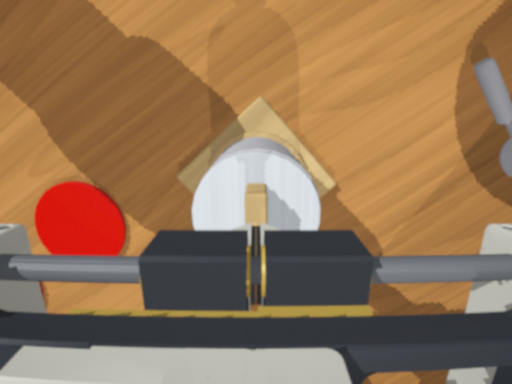

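```bash
python3 - <<'E'
from h import *
import math
o=[]
for f,(x0,y0,x1,y1) in (('t1',(240,190,350,290)),('t3',(205,110,305,200))):
    c=load(f);im=cv2.imread(f'pics/{f}.png'); s=4 if f=='t1' else 3.9; big=cv2.resize(im[y0:y1,x0:x1],None,fx=s,fy=s,interpolation=2)
    def dot(P,col):
        for p in proj(c,P): cv2.circle(big,(int((p[0]+.5-x0)*s),int((p[1]+.5-y0)*s)),2,col,-1)
    dot([[CX,CY,.1445]],(0,0,255))
    a=2.552;ux=np.array([math.cos(a),math.sin(a)]);uy=np.array([-ux[1],ux[0]])
    for zt,col in((.1533,(0,255,0)),(.1508,(255,0,0))):
        dot([[*(np.array([CX,CY])+i*.025*ux+j*.007*uy),zt] for i in(1,-1) for j in(1,-1)],col)
    th=np.linspace(0,6.28,60); 
    dot(np.c_[CX+.046*np.cos(th),CY+.046*np.sin(th),np.full(60,.1233)],(0,255,255))
    print(f,proj(c,[[CX,CY,.1445]]))
    o.append(big[:351])
cv2.imwrite('pics/ov.png',np.hstack([x[:351] for x in o])[:, :800])
E
```

```text
t1 [[298.75057807 228.58968055]]
t3 [[255.6512254  148.68018858]]
```

View pics/ov.png

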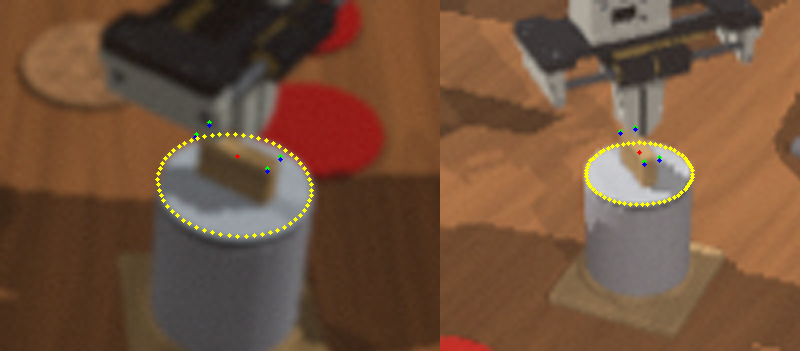

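The touch test found no contact even at 144.5 mm, and in t1/t3 the shut fingertips look several mm higher than the stated TCP, so it proves nothing. Next is a differential image check, which costs no robot time: overlay the rim in the "before" frames, then compare the lid in the "after" frames.

```bash
cat > ov.py <<'E'
from h import *
def ov(f,box,circs,n=395):
    c=load(f);im=cv2.imread(f'pics/{f}.png');x0,y0,x1,y1=box; s=n/(x1-x0)
    big=cv2.resize(im[y0:y1,x0:x1],(n,int((y1-y0)*s)),interpolation=cv2.INTER_CUBIC)
    th=np.linspace(0,2*np.pi,90)
    for x,y,z,r,col in circs:
        for p in proj(c,np.c_[x+r*np.cos(th),y+r*np.sin(th),np.full(90,z)]): cv2.circle(big,(int((p[0]+.5-x0)*s),int((p[1]+.5-y0)*s)),1,col,-1)
    return big
if __name__=='__main__':
    g,r,b=(0,255,0),(0,0,255),(255,80,0)
    a=ov('side0',(270,220,330,264),[(CX,CY,.115,.047,g)])
    d=ov('fd',(270,220,330,264),[(CX,CY,.1233,.046,g)])
    e=ov('scene0',(228,142,284,183),[(CX,CY,.115,.047,g)])
    h=ov('fs',(228,142,284,183),[(CX,CY,.1233,.046,g)])
    cv2.imwrite('pics/ov2.png',np.vstack([np.hstack([a,d]),np.hstack([e,h])]))
E
python3 ov.py
```

```text
(no output)
```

View pics/ov2.png

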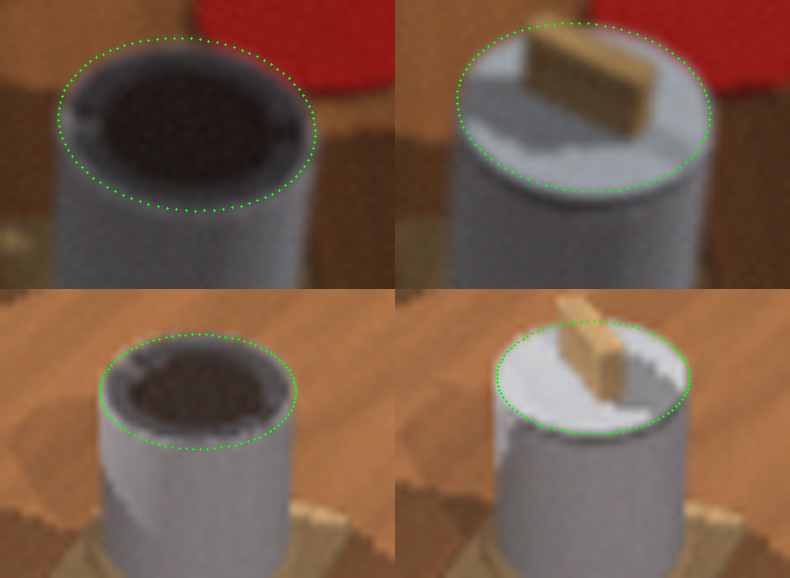

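The 0.3 px/mm views can't separate 2.5 mm. I'll get an oblique close-up with a tilted wrist, choosing a reachable pose with clearance.

```bash
python3 - <<'E'
from h import *
w=load('wrist0'); 
Rtc=np.array([[0,.963,.269],[1,0,0],[0,.269,-.963]]); U,_,V=np.linalg.svd(Rtc); Rtc=U@V; tc=np.array([.07155,.0004,-.17934])
T=np.array([CX,CY,.118]); q0=ctrl.read_q(); res=[]
for el in (25,32,40,48):
  for az in range(0,360,15):
    for dist in (.26,.3,.34):
      e,a=np.radians(el),np.radians(az)
      d=np.array([np.cos(e)*np.cos(a),np.cos(e)*np.sin(a),np.sin(e)])
      cam=T+dist*d
      for roll in (0,180):
        # aim: target appears in upper part (away from fingers): rotate view about cam x
        z=d; x=np.cross([0,0,1],z);x/=np.linalg.norm(x); y=np.cross(z,x)
        Rc=np.c_[x,y,z]@R.from_euler('z',roll,degrees=True).as_matrix()@R.from_euler('x',-12,degrees=True).as_matrix()
        Rt=Rc@Rtc.T; p=cam-Rt@tc
        body=p-Rt[:,2]*.066
        ends=[p]+[body+s*.1*Rt[:,1]+k*.0375*Rt[:,0] for s in(1,-1) for k in (1,-1)]
        if min(q[2] for q in ends)<.13 or np.linalg.norm((p-T)[:2])<.08: continue
        q=kinematics.ik(p,R.from_matrix(Rt).as_rotvec())
        if q is None: continue
        res.append((np.abs(np.array(q)-q0).max(),el,az,dist,roll,np.round(p,3).tolist(),np.round(q,2).tolist(),R.from_matrix(Rt).as_rotvec().tolist()))
res.sort(key=lambda r:r[0]+r[1]*.05)
for r in res[:10]: print(r)
print(len(res),np.round(q0,2))
E
```

```text
(np.float64(0.6481784621095386), 32, 285, 0.34, 0, [0.52, -0.005, 0.15], [1.05, 1.1, -0.96, 1.54, -0.1, 1.39, 0.5], [-1.3189213329844311, -1.7188517459268549, -0.7863430289567649])
(np.float64(0.717618776208202), 32, 270, 0.34, 0, [0.478, -0.01, 0.15], [1.3, 1.03, -1.02, 1.82, -0.16, 1.14, 0.47], [-1.5641253723363289, -1.5641253723363284, -0.9325340732551444])
(np.float64(0.7384629072187763), 32, 300, 0.34, 0, [0.56, 0.012, 0.15], [0.82, 1.19, -0.94, 1.26, -0.02, 1.64, 0.53], [-1.064997697579913, -1.8446301221522836, -0.6349533474085182])
(np.float64(0.9317857568046262), 32, 315, 0.34, 0, [0.594, 0.038, 0.15], [0.59, 1.29, -0.95, 0.97, 0.08, 1.9, 0.58], [-0.8043754186820435, -1.9419340450217257, -0.47956992379034513])
(np.float64(0.540235064082646), 40, 285, 0.34, 0, [0.519, 0.001, 0.173], [1.05, 0.97, -0.99, 1.6, -0.07, 1.34, 0.44], [-1.4022238520893904, -1.8274137024460264, -0.7084206846583432])
(np.float64(0.5442610369172738), 40, 285, 0.3, 0, [0.511, 0.031, 0.147], [1.04, 0.99, -0.99, 1.66, -0.06, 1.25, 0.43], [-1.4022238520893904, -1.8274137024460264, -0.7084206846583432])
(np.float64(0.9786429475197191), 32, 255, 0.34, 0, [0.435, -0.004, 0.15], [1.56, 0.99, -1.11, 2.09, -0.21, 0.88, 0.45], [-1.798339722041376, -1.37991460227693, -1.0721730468362776])
(np.float64(1.363598343061995), 25, 105, 0.34, 180, [0.448, 0.267, 0.239], [-0.78, 0.76, -0.43, 1.54, 0.83, 1.9, -1.15], [1.3211651290548816, 1.7217759178973477, -0.7843423787139571])
(np.float64(1.3649198726599485), 25, 150, 0.3, 180, [0.409, 0.194, 0.222], [-0.76, 0.41, -0.65, 2.32, 1.19, 1.47, -1.17], [0.5398506895291872, 2.014750201824018, -0.32049572355773487])
(np.float64(1.365657833472826), 25, 135, 0.34, 180, [0.396, 0.236, 0.239], [-0.78, 0.54, -0.65, 2.04, 1.03, 1.68, -1.17], [0.805798561184475, 1.9453698149522851, -0.4783822599797521])
142 [ 0.58  0.45 -1.18  1.91  0.47  1.1   0.19]
```

```bash
python3 - <<'E'
from h import *
ctrl.movel([CX,CY,.26],speed=.2); ctrl.movel([.52,-.0,.26],speed=.3)
ctrl.reach([.52,-.005,.15],[-1.3189213329844311,-1.7188517459268549,-0.7863430289567649])
c=snap('wrist','k1'); print(ctrl.read_t(),proj(c,[CX,CY,.118]),ctrl.read_contact_force())
E
```

```text
47.9833 [[256.51506171 133.23069824]] [0.04129189 0.56664799 0.11551978]
```

View pics/k1.png

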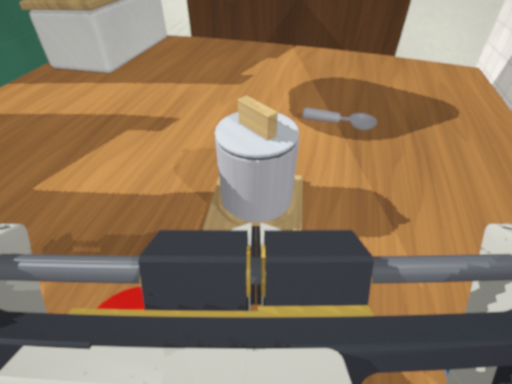

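```bash
python3 - <<'E'
from ov import *
g,r,b=(0,255,0),(0,0,255),(255,80,0)
box=(205,90,310,230)
A=ov('k1',box,[]);
B=ov('k1',box,[(CX,CY,.1233,.046,g),(CX,CY,.115,.047,r),(CX,CY,0.012,.047,b)])
C=ov('k1',box,[(CX,CY,.1208,.046,g)])
cv2.imwrite('pics/k1o.png',np.hstack([A,B]))
# intensity profile through lid front, column of axis
c=load('k1'); im=cv2.imread('pics/k1.png').astype(float).mean(2)
for col in(235,256,275): print(col,[(i,int(im[i,col-2:col+3].mean())) for i in range(140,172)])
t=np.linspace(0,2*np.pi,2000)
def front(z,rr,col):
    p=proj(c,np.c_[CX+rr*np.cos(t),CY+rr*np.sin(t),np.full(2000,z)]); k=np.abs(p[:,0]-col)<.5; return p[k,1].max()
for col in(235,256,275):print(col,{n:round(front(z,rr,col),2) for n,z,rr in[('lid top L',.1233,.046),('lid bot L',.1193,.046),('lid top H',.1208,.046),('lid bot H',.1168,.046),('rim',.115,.047),('tinbot',0.012,.047)]})
E
```

```text
235 [(140, 221), (141, 221), (142, 222), (143, 223), (144, 223), (145, 223), (146, 223), (147, 224), (148, 224), (149, 224), (150, 221), (151, 213), (152, 198), (153, 173), (154, 144), (155, 132), (156, 155), (157, 179), (158, 185), (159, 179), (160, 172), (161, 171), (162, 171), (163, 170), (164, 170), (165, 170), (166, 170), (167, 170), (168, 170), (169, 169), (170, 169), (171, 169)]
256 [(140, 222), (141, 222), (142, 222), (143, 222), (144, 222), (145, 222), (146, 221), (147, 221), (148, 221), (149, 220), (150, 220), (151, 220), (152, 219), (153, 217), (154, 207), (155, 188), (156, 167), (157, 140), (158, 107), (159, 111), (160, 147), (161, 166), (162, 163), (163, 156), (164, 153), (165, 152), (166, 152), (167, 152), (168, 152), (169, 151), (170, 152), (171, 152)]
275 [(140, 177), (141, 195), (142, 214), (143, 222), (144, 224), (145, 223), (146, 222), (147, 221), (148, 221), (149, 220), (150, 219), (151, 214), (152, 200), (153, 180), (154, 157), (155, 128), (156, 102), (157, 109), (158, 136), (159, 152), (160, 156), (161, 155), (162, 154), (163, 155), (164, 154), (165, 154), (166, 155), (167, 154), (168, 154), (169, 154), (170, 154), (171, 154)]
235 {'lid top L': np.float64(150.86), 'lid bot L': np.float64(154.03), 'lid top H': np.float64(152.88), 'lid bot H': np.float64(155.97), 'rim': np.float64(158.08), 'tinbot': np.float64(221.86)}
256 {'lid top L': np.float64(154.06), 'lid bot L': np.float64(157.29), 'lid top H': np.float64(156.09), 'lid bot H': np.float64(159.28), 'rim': np.float64(161.31), 'tinbot': np.float64(226.74)}
275 {'lid top L': np.float64(151.96), 'lid bot L': np.float64(155.11), 'lid top H': np.float64(153.95), 'lid bot H': np.float64(157.06), 'rim': np.float64(159.13), 'tinbot': np.float64(222.94)}
```

View pics/k1o.png

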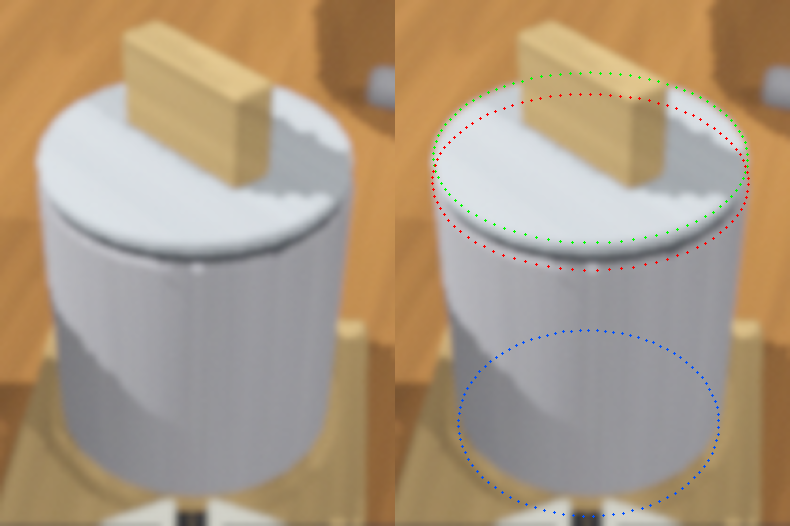

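The close-up settles it. At column 256 the lid's lower edge is at row 157.3 and the bright rim lip at 161 to 162. That gap of about 4 px matches locked (4.0 px predicted; half-twisted would be 2.0 px), and it is even on both sides, so the cap is level. The robot is touching nothing, so I'm handing in.

```bash
python3 -c "
from h import *
print(np.round(ctrl.read_contact_force(),1),ctrl.read_t()); ctrl.finish_job(); print(ctrl.read_t())"
```

```text
[0.  0.6 0.1] 47.9833
the job is handed in; nothing more can be done
the job is handed in; nothing more can be done
```

I closed the caddy and handed the job in at about 48 s; no verdict is reported. I gripped the cap by its bar, lowered it straight into the slots and pushed to about 15 mm deep, where the upward force was about 6 N. I then twisted it clockwise to the stop, felt about 0.59 rad from the slots I measured, eased it up into the notches and released it. The slots were seen accurately enough that no searching turn was needed.

**Checks that agreed:**
- **Lift:** while I eased it up, the spring force carried on to 11.8 mm below the rim and dropped at 11.3 mm. A half-twisted cap would have caught at 14 mm.
- **Close-up:** the gap between lid and rim is about 4 px. Locked predicts 4.0 px and half-twisted 2.0 px. The gap is even on both sides, so the cap sits level.
- **Position:** the cap is within about 1 mm of the caddy's axis. The mugs and spoon show no shift of more than 1 px; mug_a's image match was weaker, probably because of the arm's shadow.

**Checks that failed or disagreed:**
- **Lid height from two wrist views:** this gave 117.8 mm against 123.3 mm expected. The baseline was too short, and 117.8 mm is lower than the lid can physically sit.
- **Fingertip touch on the bar top:** I found no contact down to a tool height of 144.5 mm, although the bar top should be at about 153 mm. The shut fingertips looked several mm higher than the stated tool point. I could not explain this and relied on the close-up instead.

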